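Shake two stray nuts out of a cast housing

TASK

Two nuts have been dropped inside the closed aluminium housing that stands on the plywood build board. Pick the housing up, tip its cable slot down over the round steel dish and shake it until both nuts have come out through the slot and lie in the dish. Then set the housing back gently on the board, fully down between its locating dowels, lid up and with the slot end at the same end as before, and leave the dish and the other things on the bench where they are.

Things in the scene. Friction and masses are not known exactly. Their poses are not given: they have to be found in the camera images.
- board: plywood build board, fixed to the bench, 170 x 130 x 12 mm; origin at the centre of its underside, x along its length. Eight steel dowels, 8 mm thick, stand 14.5 mm out of its top with coned tips (the upper 4.5 mm) round the housing's outline, 2.5 mm clear of it on each side: two on each long side, 80 mm apart (so 72 mm free between them), two at each end, 46 mm apart
- board_seat (a point): centre of the board's top face, 12 mm above the bench, where the centre of the housing's underside belongs; axes as the board's. At the start the housing stands here with its axes along the board's, so its slot end faces the board's -x
- housing_center (a point): centre of the loose aluminium housing, half-way up: a closed, rigid box 110 mm long (x), 68 mm wide (y), 50 mm high (z, lid up), walls 4 mm, 0.27 to 0.42 kg; it can be gripped across its 68 mm width. A black blanked cable gland sticks out 13 mm from its +x end; its -x end has the slot. Inside it is one empty room 102 x 60 x 42 mm
- housing_slot (a point): centre of the slot's mouth, in the middle of the -x end face: 24 mm wide (along y), 14 mm high, lower edge level with the inner floor; 55 mm along -x from the housing's centre, 14 mm below it. A nut passes only flat on the floor and in line with the slot; with that end tipped steeply down, nuts mostly stop in the corners beside it until it is briskly shaken (30 mm strokes) along its y or rocked
- nut_a_center (a point): centre of a steel hexagon nut that starts inside the housing: 19 mm across flats, 22 mm across corners, 10 mm thick, 20 g; axis along its z
- nut_b_center (a point): centre of the second nut inside the housing, the same as the first
- dish: loose round open steel parts dish, 0.6 kg: rim diameter 160 mm, 36 mm high, inner floor 5 mm above its underside and about 105 mm across, sides flaring; origin at the centre of its underside. A hexagon bolt 42 mm long lies in it already
- spanner: bystander: steel spanner 167 x 34 x 6 mm, lying on the bench between board and dish; origin at the centre of its underside
- measure: bystander: yellow tape measure 64 x 83 x 35 mm; origin at the centre of its underside

How it is judged:
By the outcome, as a careful person would: the job done as asked, in the order asked, and still so for the second after the job is handed in, with the robot touching nothing.
It also fails if it takes over 51 s, if anything falls off the work surface, if the arm or the gripper's body presses on something with over 40 N, if the wrist force passes 120 N, or if a joint passes its speed limit or range.

ROBOT

A 6-joint arm with a two-finger parallel gripper is mounted at the origin on the work surface; the furniture and walls round the work are solid. World frame = base frame: x ahead of the robot, y to its left, z up, the work surface at z = 0. Lengths are in mm, angles in rad, forces in N, time in s.
With the tool pointing down it reaches from about 325 to 850 mm from the base axis. Payload 15.5 kg.
Tool frame: the origin (TCP) lies midway between the tips of the shut fingers; the grasp point (between the pads) lies 19 mm behind it; z points along the fingers, y is the line along which they close (so a half turn about z gives the same grasp; the last joint's range is limited). The gripper opens to 91 mm and grips with 3 to 60 N. Pads are 32 mm wide; open, the fingers measure 118 mm over their backs; the gripper's body (76 mm by 178 mm) begins 60 mm behind the grasp point.
Start: joints at [1.075, 0.494, 1.345, -0, 1.302, -0.096], TCP at [243.842, 575.471, 213.915] pointing down, gripper open.
Joint ranges: [-2.91, 2.91], [-0.82, 2.16], [0.22, 2.67], [-1.22, 4.37], [0.12, 2.79], [-3.08, 3.08]. Speed limits (rad/s): [1.89, 1.89, 2.57, 3.01, 3.01, 3.01].

INTERFACE

Orientations are given as a rotation vector (axis times angle).
In Python, from plant import bot, optics gives the robot as it stands.
- The arm moves only by the shell command python3 -m crank 'ROWS'. ROWS is JSON, a list of rows, each an object with "travel": the shift along the tool's x, y, z in mm, a list of three; "yaw": the turn about the tool's z in degrees; "gripper": the opening, from 0 (shut) to 1 (fully open). In form: [{"travel": [tx, ty, tz], "yaw": yaw, "gripper": gripper}, ...]. A call has 1 to 8 rows; each row shifts and turns the commanded pose from where the row before left it, along the tool's axes as they then stand; what a row does not reach is not made up. A row lasts 1/8 s, in which the tool goes at most 62.5 mm and 10.7 degrees, less where a joint would pass 70% of its speed; a pose out of reach is approached as far as the arm can. A call is refused whole if a number of a shift passes 62.5 or a number of a turn 10.7, either way. A call with a gripper value outside its range is refused whole. The fingers move at their own pace and stop on an object; the grip force is fixed at half the most. Time passes only in rows, so rows that do not move let the fingers close. It gives the time, the measured TCP pose, the force, the opening and the grip force at its end, in the units of the state.
- bot.sense(): the state, without advancing time (a new reading comes with each control period).
- optics.grab_frame(name): name is "scene" or "top" or "wrist"; returns the picture (400x640x3 uint8, red, green, blue); there is no depth.
- optics.get_calibration(name): a dict with "K" (3x3 intrinsics, pixels), "pose" (4x4, takes a point from camera to world coordinates); the wrist camera has in their place "tool_from_camera" (4x4, takes a point from camera to tool coordinates, whose origin is the TCP and whose axes are the flange's). Camera axes: x right, y down, z forward; pixel columns grow to the right and rows downward; lengths in mm; the calibration is good to about 2 mm. A picture is of the moment at which its call begins: read the wrist's pose just before it. get_calibration takes no time and is no camera call.
- bot.sign_off(): hands the job in; it is judged then, once.
The state is a dict: "clock": time; "q": joint angles; "qvel": joint speeds; "joint_torque": joint torques, N m; "tcp_pos": TCP position; "eef_rot": TCP orientation; "wrist_force": force on the tool from outside, world axes, zero at the start; "wrist_torque": the same for the moment, N m; "width": opening from 0.0 (shut) to 1.0 (fully open); "grasp_force": force on a finger pad.
Only numpy, scipy, OpenCV 4.12 (cv2) and the standard library are available. Lean on these libraries where they do the work, as an engineer would, in place of code of your own. Each camera call takes 0.05 s, during which the arm holds its last target. There are 200 camera calls.

## Working session

There is one attempt and no reset: what is moved stays moved. The work goes in short steps, Python scripts to look and compute and a shell command to move; the robot and the scene stay as the last step left them, time stands still between calls to the robot, and variables do not carry over. Pictures are saved under pics/ and viewed, at most 10 in all, crops included, and the job is handed in when it is done.

```bash
ls; mkdir -p pics
python3 - <<'E'
from plant import bot, optics
import cv2,numpy as np
s=bot.sense();print({k:np.round(v,3) for k,v in s.items()})
for n in ("scene","top","wrist"):
    cv2.imwrite(f"pics/{n}0.png",optics.grab_frame(n)[:,:,::-1]);c=optics.get_calibration(n)
    for k in c: print(n,k,np.round(c[k],3).tolist())
E
```

```text
pics
{'clock': np.float64(0.0), 'q': array([ 1.075,  0.494,  1.346,  0.   ,  1.302, -0.096]), 'qvel': array([-0.001,  0.001, -0.002,  0.   , -0.001,  0.   ]), 'joint_torque': array([ 2.0000e-03, -8.7882e+01, -3.8185e+01,  7.1000e-02,  5.3000e-02,
       -0.0000e+00]), 'tcp_pos': array([243.643, 575.133, 213.331]), 'eef_rot': array([-6.250e-01, -3.078e+00,  2.000e-03]), 'wrist_force': array([ 0.367,  0.334, -0.077]), 'wrist_torque': array([0.007, 0.042, 0.026]), 'grasp_force': np.float64(0.0), 'width': np.float64(1.001)}
scene K [[479.557, 0.0, 315.494], [0.0, 479.557, 197.906], [0.0, 0.0, 1.0]]
scene pose [[0.421, -0.674, 0.607, -85.752], [-0.907, -0.305, 0.291, -320.491], [-0.011, -0.673, -0.74, 902.06], [0.0, 0.0, 0.0, 1.0]]
top K [[433.161, 0.0, 315.542], [0.0, 433.161, 204.917], [0.0, 0.0, 1.0]]
top pose [[-0.001, -0.992, 0.128, 459.48], [-1.0, -0.001, -0.019, 7.141], [0.019, -0.128, -0.992, 1064.362], [0.0, 0.0, 0.0, 1.0]]
wrist K [[299.269, 0.0, 317.301], [0.0, 299.269, 196.712], [0.0, 0.0, 1.0]]
wrist tool_from_camera [[0.001, -0.964, -0.264, 74.163], [1.0, 0.001, 0.0, 0.447], [0.0, -0.264, 0.964, -171.017], [0.0, 0.0, 0.0, 1.0]]
```

View pics/scene0.png

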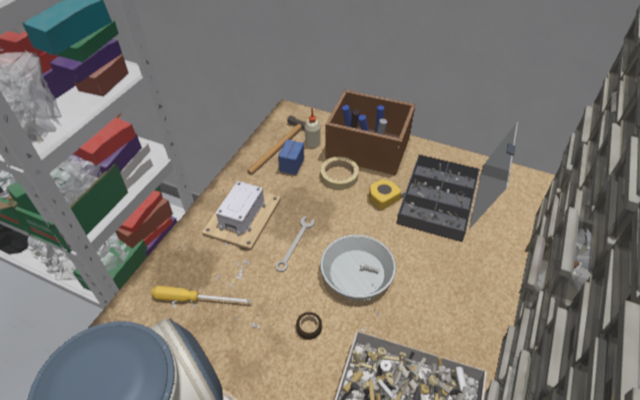

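View pics/top0.png

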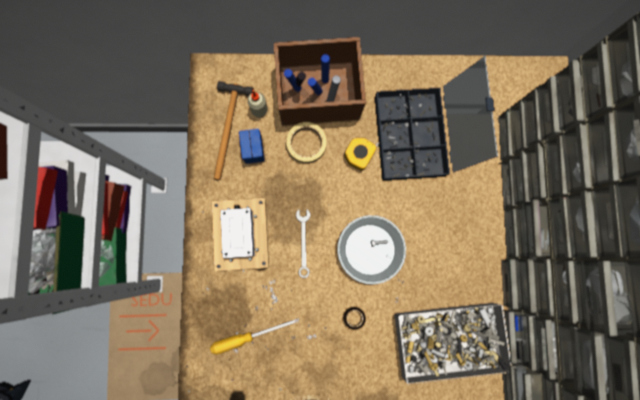

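Run:
```python
import cv2,numpy as np
s=cv2.imread("pics/scene0.png");t=cv2.imread("pics/top0.png")
a=cv2.resize(s[170:250,195:290],(0,0),fx=4,fy=4,interpolation=cv2.INTER_CUBIC)
b=cv2.resize(t[190:275,200:300],(0,0),fx=4,fy=4,interpolation=cv2.INTER_CUBIC)
o=np.zeros((340,780,3),np.uint8);o[:a.shape[0],:a.shape[1]]=a;o[:340,380:780]=b
cv2.imwrite("pics/crop.png",o)
```

```text
(no output)
```

View pics/crop.png

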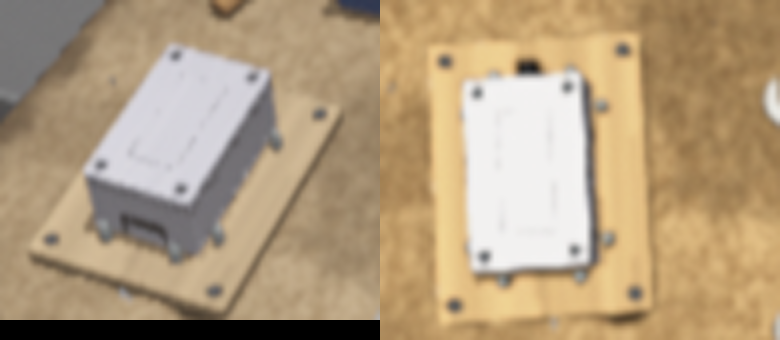

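```bash
cat > h.py <<'E'
import numpy as np,cv2
from scipy.spatial.transform import Rotation as R
from plant import bot,optics
def ray(n,uv,pose=None):
    c=optics.get_calibration(n); P=c["pose"] if pose is None else pose
    P=np.array(P); d=P[:3,:3]@np.linalg.inv(c["K"])@np.array([uv[0],uv[1],1.]); return P[:3,3],d
def onplane(n,uv,z,pose=None):
    o,d=ray(n,uv,pose); return o+d*(z-o[2])/d[2]
def tri(rays):
    A=np.zeros((3,3));b=np.zeros(3)
    for o,d in rays:
        d=d/np.linalg.norm(d);M=np.eye(3)-np.outer(d,d);A+=M;b+=M@o
    return np.linalg.solve(A,b)
def wpose():
    s=bot.sense();T=np.eye(4);T[:3,:3]=R.from_rotvec(s["eef_rot"]).as_matrix();T[:3,3]=s["tcp_pos"]
    return T@np.array(optics.get_calibration("wrist")["tool_from_camera"])
def yawdeg():
    x=R.from_rotvec(bot.sense()["eef_rot"]).as_matrix(); return np.degrees(np.arctan2(x[1,0],x[0,0])),np.degrees(np.arctan2(x[1,1],x[0,1]))
def totool(d):  # world vector -> tool axes
    return R.from_rotvec(bot.sense()["eef_rot"]).as_matrix().T@np.array(d,float)
def snap(n,f):
    im=optics.grab_frame(n)[:,:,::-1].copy();cv2.imwrite("pics/"+f,im);return im
E
python3 - <<'E'
from h import *
t=cv2.imread("pics/top0.png");s=cv2.imread("pics/scene0.png")
def big(m):
    c=max(cv2.findContours(m,0,2)[0],key=cv2.contourArea);return c
m=np.zeros(t.shape[:2],np.uint8);r=t[195:265,205:275];h=cv2.cvtColor(r,cv2.COLOR_BGR2HSV)
m[195:265,205:275]=((h[...,1]<40)&(h[...,2]>190))*255
c=big(cv2.morphologyEx(m,3,np.ones((5,5))));rt=cv2.minAreaRect(c);bt=cv2.boxPoints(rt);print("toplid",rt)
h=cv2.cvtColor(t,cv2.COLOR_BGR2HSV)
tl=np.array([380+85,0]) # lid corners by eye, 4x crops
S=[np.array(p)/4+[195,170] for p in [(170,45),(272,72),(190,205),(88,178)]]
o=[p for p in bt]; 
T=[min(o,key=lambda p:p[0]+p[1]),min(o,key=lambda p:-p[0]+p[1]),max(o,key=lambda p:p[0]+p[1]),min(o,key=lambda p:p[0]-p[1])]
X=[tri([ray("scene",a),ray("top",b)]) for a,b in zip(S,T)]
print(np.round(X,1).tolist(),np.mean(X,0).round(1))
P=np.array([onplane("top",b,62) for b in T]);print("lid@62",P.round(1).tolist(),P.mean(0).round(1))
B=np.array([onplane("top",np.array(p)/4+[200,190],12) for p in [(50,38),(260,33),(270,312),(62,322)]]);print("board",B.round(1).tolist(),B.mean(0).round(1))
for Q in (P,B):
  v=(Q[0]+Q[1]-Q[2]-Q[3]);print("xdir deg",np.degrees(np.arctan2(v[1],v[0])),np.linalg.norm(v)/2)
# dish: grey ring ellipse
g=np.zeros(t.shape[:2],np.uint8);g[205:295,325:415]=(h[205:295,325:415,1]<60)*255
e=cv2.minEnclosingCircle(big(cv2.morphologyEx(g,2,np.ones((3,3)))));print("dish",e,onplane("top",e[0],36).round(1))
print("bolt",onplane("top",(379,243),10).round())
print(yawdeg())
E
```

```text
toplid ((235.77947998046875, 232.1411590576172), (49.091346740722656, 29.89409065246582), 86.72950744628906)
[[581.0, 212.8, 53.8], [584.9, 142.8, 56.2], [471.3, 133.3, 59.2], [468.0, 202.0, 53.1]] [526.3 172.7  55.6]
lid@62 [[579.8, 211.5, 62.0], [583.9, 142.4, 62.0], [470.6, 134.0, 62.0], [466.8, 202.0, 62.0]] [525.3 172.5  62. ]
board [[607.9, 239.2, 12.0], [611.2, 111.2, 12.0], [442.1, 102.9, 12.0], [436.3, 227.1, 12.0]] [524.4 170.1  12. ]
xdir deg 4.516636483464526 113.4422546951512
xdir deg 3.4217860822753963 170.63571825777373
dish ((371.1954650878906, 249.46868896484375), 34.802024841308594) [ 485.5 -143.8   36. ]
bolt [ 502. -167.   10.]
(np.float64(157.03778430800236), np.float64(67.03778771336931))
```

```bash
python3 -m crank '[{"travel":[-21,-50,0],"yaw":0,"gripper":1},{"travel":[-21,-50,0],"yaw":0,"gripper":1},{"travel":[-21,-50,0],"yaw":0,"gripper":1},{"travel":[-21,-50,0],"yaw":0,"gripper":1},{"travel":[-21,-50,0],"yaw":0,"gripper":1},{"travel":[-21,-50,0],"yaw":0,"gripper":1},{"travel":[0,0,0],"yaw":-9,"gripper":1},{"travel":[0,0,0],"yaw":-9,"gripper":1}]'; python3 -c "
from h import *
print(yawdeg(),bot.sense()['q'])"
```

```text
clock: 1.15
tcp_pos: [242.9, 249.5, 214.1]
eef_rot: [0.13, 3.139, 0.0]
wrist_force: [0.1, 0.8, 1.2]
width: 0.998
grasp_force: 0.0
(np.float64(175.240471746122), np.float64(85.24047587608217)) [ 6.26763626e-01  9.75946183e-02  1.95934666e+00  2.00948716e-05
  1.08427178e+00 -8.60972690e-01]
```

```bash
python3 -m crank '[{"travel":[0,0,0],"yaw":-9,"gripper":1},{"travel":[-48,-16,0],"yaw":0,"gripper":1},{"travel":[-48,-16,0],"yaw":0,"gripper":1},{"travel":[-48,-16,0],"yaw":0,"gripper":1},{"travel":[-48,-16,0],"yaw":0,"gripper":1},{"travel":[-48,-16,0],"yaw":0,"gripper":1},{"travel":[-48,-16,0],"yaw":0,"gripper":1},{"travel":[0,0,0],"yaw":0,"gripper":1}]'; python3 -c "
from h import *
P=wpose();np.save('w1.npy',P);snap('wrist','w1.png');print(yawdeg())"
```

```text
clock: 2.15
tcp_pos: [539.7, 173.5, 213.3]
eef_rot: [-0.107, 3.139, -0.0]
wrist_force: [0.1, 0.8, -0.7]
width: 0.999
grasp_force: 0.0
(np.float64(-176.04432898173843), np.float64(93.95567570174144))
```

View pics/w1.png

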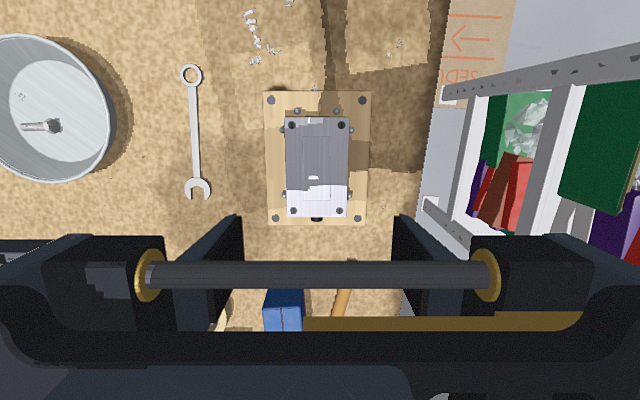

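Run:
```python
from h import *
P=np.load('w1.npy')
for n,z,pts in (("lid",62,[(284,117),(348,117),(349,217),(288,217)]),("board",12,[(263,91),(369.5,91),(366.5,224.5),(268.5,224.5)])):
    Q=np.array([onplane("wrist",p,z,P) for p in pts]);v=Q[2]+Q[3]-Q[0]-Q[1];w=Q[1]+Q[2]-Q[0]-Q[3]
    print(n,Q.round(1).tolist(),Q.mean(0).round(1),np.degrees(np.arctan2(v[1],v[0])),np.degrees(np.arctan2(w[1],w[0]))-90,np.linalg.norm(v)/2,np.linalg.norm(w)/2)
# two-view lid height: gland-end edge midpoint etc. from top view corners
t=[(235.78,232.14)]
print("lid centre two-view",tri([ray("top",t[0]),ray("wrist",(317.2,165),P)]).round(1))
```

```text
lid [[470.7, 134.2, 62.0], [466.1, 200.6, 62.0], [575.5, 212.4, 62.0], [580.3, 143.1, 62.0]] [523.2 172.6  62. ] 5.386276065239946 3.974668976737121 110.01064702044489 68.01230400131085
board [[443.7, 103.0, 12.0], [435.0, 228.0, 12.0], [601.4, 243.3, 12.0], [610.4, 113.8, 12.0]] [522.6 172.   12. ] 4.484425818688266 3.9740742750615823 167.08492016713788 127.49147904722086
lid centre two-view [523.7 173.8  44.8]
```

```bash
python3 -m crank '[{"travel":[-12,0,40],"yaw":0,"gripper":1},{"travel":[-12,0,50],"yaw":0,"gripper":1},{"travel":[0,0,50],"yaw":0,"gripper":1},{"travel":[0,0,33],"yaw":0,"gripper":1},{"travel":[0,0,10],"yaw":0,"gripper":1},{"travel":[0,0,0],"yaw":0,"gripper":0},{"travel":[0,0,0],"yaw":0,"gripper":0},{"travel":[0,0,0],"yaw":0,"gripper":0}]'
```

```text
clock: 3.2
tcp_pos: [561.7, 176.3, 32.4]
eef_rot: [-0.111, 3.137, 0.0]
wrist_force: [-0.6, -2.2, 9.8]
width: 0.744
grasp_force: 29.9
```

```bash
python3 -m crank '[{"travel":[0,0,-10],"yaw":0,"gripper":0},{"travel":[0,0,-20],"yaw":0,"gripper":0},{"travel":[0,0,-20],"yaw":0,"gripper":0},{"travel":[0,0,0],"yaw":0,"gripper":0}]'
python3 - <<'E'
from h import *
a=snap('scene','s1.png')[120:270,170:330];b=snap('wrist','w2.png')
o=np.vstack([cv2.resize(a,(400,375)),]);b=cv2.resize(b[50:250,200:420],(396,360))
c=np.zeros((375,800,3),np.uint8);c[:,:400]=o;c[:360,404:]=b;cv2.imwrite('pics/c1.png',c);s=bot.sense();print(s['wrist_force'],s['wrist_torque'])
E
```

```text
clock: 3.7
tcp_pos: [561.8, 176.6, 82.7]
eef_rot: [-0.11, 3.137, 0.001]
wrist_force: [0.3, 0.3, -3.7]
width: 0.753
grasp_force: 29.9
[ 0.8261968  -0.25059661 -3.11210027] [ 0.04691671 -0.12942661  0.07373188]
```

View pics/c1.png

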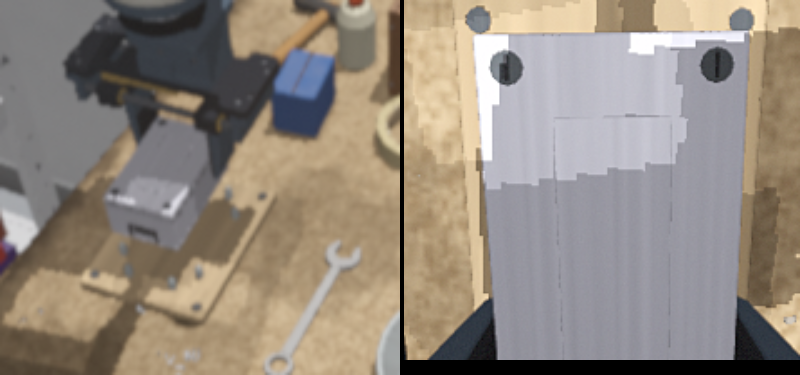

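```bash
python3 -m crank '[{"travel":[3,-20,-15],"yaw":0,"gripper":0},{"travel":[6,-40,-15],"yaw":0,"gripper":0},{"travel":[6,-50,-15],"yaw":0,"gripper":0},{"travel":[7,-55,-15],"yaw":0,"gripper":0},{"travel":[7,-55,-15],"yaw":0,"gripper":0},{"travel":[7,-50,-15],"yaw":0,"gripper":0},{"travel":[5,-33,-15],"yaw":0,"gripper":0},{"travel":[3,-15,-12],"yaw":0,"gripper":0}]';  python3 -m crank '[{"travel":[0,0,0],"yaw":0,"gripper":0},{"travel":[0,0,-60],"yaw":0,"gripper":0},{"travel":[0,0,60],"yaw":0,"gripper":0},{"travel":[0,0,-60],"yaw":0,"gripper":0},{"travel":[0,0,60],"yaw":0,"gripper":0},{"travel":[0,0,-60],"yaw":0,"gripper":0},{"travel":[0,0,60],"yaw":0,"gripper":0},{"travel":[0,0,0],"yaw":0,"gripper":0}]'
python3 - <<'E'
from h import *
a=snap('scene','s2.png')[130:330,260:480];b=snap('wrist','w3.png')
b=cv2.resize(b[50:300,180:450],(396,366))
c=np.zeros((375,800,3),np.uint8);c[:,:400]=cv2.resize(a,(400,375));c[:366,404:]=b;cv2.imwrite('pics/c2.png',c);s=bot.sense();print(s['wrist_force'],s['wrist_torque'])
E
```

```text
clock: 4.8
tcp_pos: [538.5, -146.2, 198.5]
eef_rot: [0.107, -3.139, 0.0]
wrist_force: [0.7, 0.1, -4.5]
width: 0.747
grasp_force: 29.9
clock: 5.8
tcp_pos: [536.8, -141.9, 194.5]
eef_rot: [0.112, -3.133, -0.005]
wrist_force: [0.1, -0.1, -2.9]
width: 0.746
grasp_force: 30.0
[ 0.3467497  -0.56585072 -2.95868594] [ 0.06748771 -0.10929795  0.0241961 ]
```

View pics/c2.png

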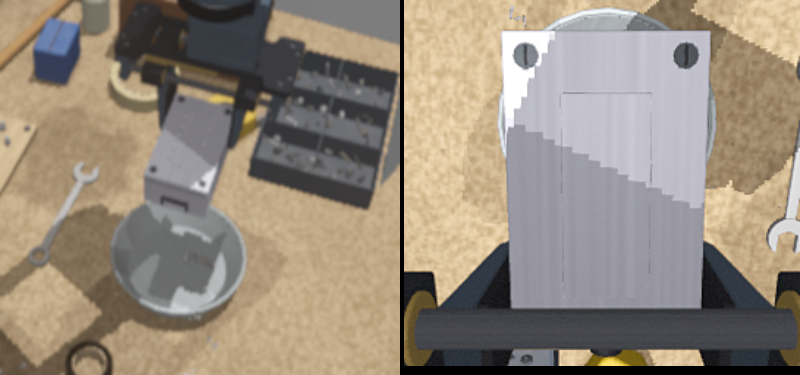

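```bash
python3 -m crank '[{"travel":[-3,20,0],"yaw":0,"gripper":0},{"travel":[-6,40,0],"yaw":0,"gripper":0},{"travel":[-6,50,0],"yaw":0,"gripper":0},{"travel":[-6,54,10],"yaw":0,"gripper":0},{"travel":[-7,54,20],"yaw":0,"gripper":0},{"travel":[-6,50,30],"yaw":0,"gripper":0},{"travel":[-5,33,30],"yaw":0,"gripper":0},{"travel":[-3,14,20],"yaw":0,"gripper":0}]';  python3 -m crank '[{"travel":[0,0,10],"yaw":0,"gripper":0},{"travel":[0,0,0],"yaw":0,"gripper":0}]'
python3 - <<'E'
from h import *
s=bot.sense();d=s['tcp_pos'][:2]-[523,172.2];a=np.radians(4.2);print("board xy",d@[np.cos(a),np.sin(a)],d@[-np.sin(a),np.cos(a)],s['tcp_pos'][2],yawdeg())
E
```

```text
clock: 6.9
tcp_pos: [558.9, 175.9, 87.7]
eef_rot: [-0.114, 3.139, 0.001]
wrist_force: [0.7, -0.1, -3.7]
width: 0.745
grasp_force: 30.0
clock: 7.15
tcp_pos: [559.0, 172.5, 78.0]
eef_rot: [0.11, -3.139, 0.0]
wrist_force: [-0.4, 0.5, -3.6]
width: 0.746
grasp_force: 30.0
board xy 35.91484156558933 -2.3259859548242576 78.01960900919667 (np.float64(-175.9894774279602), np.float64(94.01052723382885))
```

```bash
python3 -m crank '[{"travel":[0,3,20],"yaw":0,"gripper":0},{"travel":[0,0,13],"yaw":0,"gripper":0},{"travel":[4,0,0],"yaw":0,"gripper":0},{"travel":[4,0,-1],"yaw":0,"gripper":0}]';python3 -m crank '[{"travel":[5,0,-9],"yaw":0,"gripper":0},{"travel":[6,0,-10],"yaw":0,"gripper":0},{"travel":[0,0,0],"yaw":0,"gripper":0}]'
python3 - <<'E'
from h import *
s=bot.sense();d=s['tcp_pos'][:2]-[523,172.2];a=np.radians(4.2);print("board xy",d@[np.cos(a),np.sin(a)],d@[-np.sin(a),np.cos(a)],s['tcp_pos'][2],s['wrist_torque'])
snap('wrist','w4.png');snap('scene','s4.png')
E
```

```text
clock: 7.65
tcp_pos: [553.4, 175.3, 47.2]
eef_rot: [-0.11, 3.134, 0.0]
wrist_force: [14.4, -2.9, -1.8]
width: 0.745
grasp_force: 30.0
clock: 8.02
tcp_pos: [541.1, 174.8, 66.6]
eef_rot: [-0.11, 3.136, 0.001]
wrist_force: [5.3, 0.3, 2.2]
width: 0.745
grasp_force: 30.0
board xy 18.270002388886336 1.28869888422488 66.64319006397703 [ 0.03117853 -0.74243316 -0.01657688]
```

```bash
python3 -m crank '[{"travel":[8,0,-8],"yaw":0,"gripper":0},{"travel":[9,0,-8],"yaw":0,"gripper":0},{"travel":[10,0,-8],"yaw":0,"gripper":0},{"travel":[8,0,-4],"yaw":0,"gripper":0},{"travel":[8,0,-4],"yaw":0,"gripper":0},{"travel":[0,0,0],"yaw":0,"gripper":0}]'
python3 - <<'E'
from h import *
s=bot.sense();d=s['tcp_pos'][:2]-[523,172.2];a=np.radians(4.2);print("board xy",d@[np.cos(a),np.sin(a)],d@[-np.sin(a),np.cos(a)],s['tcp_pos'][2],s['wrist_torque'])
A=snap('scene','s5.png')[120:270,170:330];b=snap('wrist','w5.png')
b=cv2.resize(b[50:300,180:450],(396,366))
c=np.zeros((375,800,3),np.uint8);c[:,:400]=cv2.resize(A,(400,375));c[:366,404:]=b;cv2.imwrite('pics/c3.png',c)
E
```

```text
clock: 8.88
tcp_pos: [497.7, 171.8, 97.6]
eef_rot: [-0.11, 3.138, 0.0]
wrist_force: [4.1, 0.3, 5.0]
width: 0.744
grasp_force: 30.0
board xy -25.236007852100556 1.4714888090522134 97.62274748326283 [ 0.06024985 -0.66572533 -0.01556755]
```

View pics/c3.png

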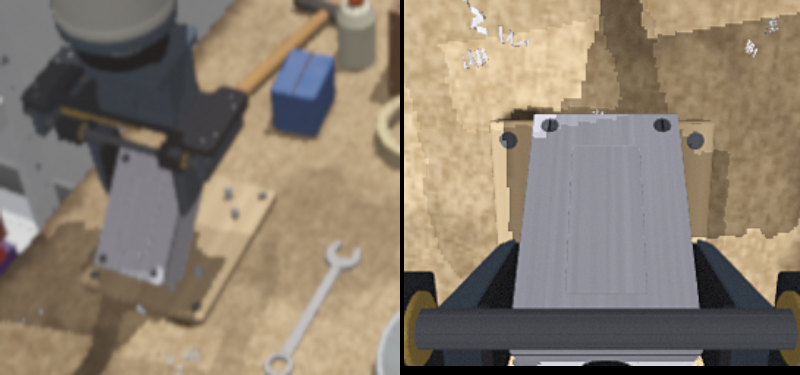

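```bash
python3 -m crank '[{"travel":[-3,0,-12],"yaw":0,"gripper":0},{"travel":[-3,0,-25],"yaw":0,"gripper":0},{"travel":[-2,-10,-18],"yaw":0,"gripper":0},{"travel":[-2,-25,-8],"yaw":0,"gripper":0},{"travel":[-2,-40,0],"yaw":0,"gripper":0},{"travel":[-2,-50,0],"yaw":0,"gripper":0},{"travel":[-2,-50,0],"yaw":0,"gripper":0},{"travel":[0,-50,0],"yaw":0,"gripper":0}]';  python3 -m crank '[{"travel":[0,-40,0],"yaw":0,"gripper":0},{"travel":[0,-28,0],"yaw":0,"gripper":0},{"travel":[0,-14,10],"yaw":0,"gripper":0},{"travel":[0,-6,20],"yaw":0,"gripper":0},{"travel":[0,0,18],"yaw":0,"gripper":0},{"travel":[0,0,0],"yaw":0,"gripper":0}]'
python3 - <<'E'
from h import *
s=bot.sense();print(s['wrist_torque'])
A=snap('scene','s6.png')[170:320,280:440]
b=snap('scene','s5b.png')[120:270,170:330]
cv2.imwrite('pics/c4.png',np.hstack([cv2.resize(A,(400,375)),cv2.resize(b,(400,375))]))
E
```

```text
clock: 9.98
tcp_pos: [528.4, -53.1, 160.1]
eef_rot: [0.111, -3.139, -0.001]
wrist_force: [0.6, -0.2, -3.1]
width: 0.741
grasp_force: 30.0
clock: 10.72
tcp_pos: [533.7, -138.4, 110.5]
eef_rot: [0.111, -3.136, -0.002]
wrist_force: [-0.4, -0.2, -3.3]
width: 0.742
grasp_force: 30.0
[ 0.05032397 -0.02149365  0.02727041]
```

View pics/c4.png

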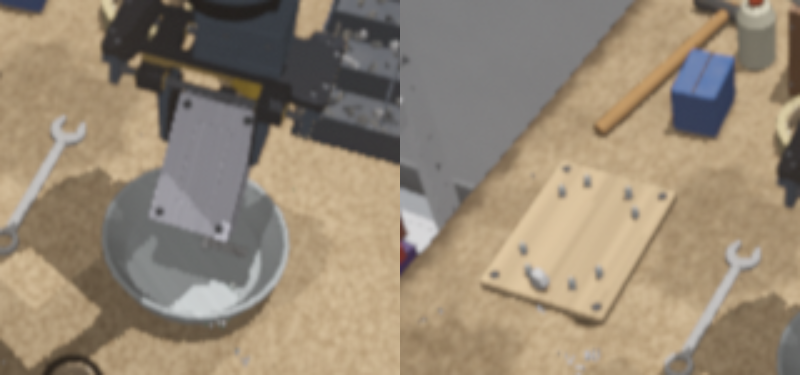

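```bash
python3 -m crank '[{"travel":[0,15,0],"yaw":0,"gripper":0},{"travel":[0,-30,0],"yaw":0,"gripper":0},{"travel":[0,30,0],"yaw":0,"gripper":0},{"travel":[0,-30,0],"yaw":0,"gripper":0},{"travel":[0,30,0],"yaw":0,"gripper":0},{"travel":[0,-30,0],"yaw":0,"gripper":0},{"travel":[0,30,0],"yaw":0,"gripper":0},{"travel":[0,-15,0],"yaw":0,"gripper":0}]';  python3 -m crank '[{"travel":[0,30,0],"yaw":0,"gripper":0},{"travel":[0,-40,0],"yaw":0,"gripper":0},{"travel":[0,30,0],"yaw":0,"gripper":0},{"travel":[0,-20,0],"yaw":0,"gripper":0},{"travel":[0,0,0],"yaw":0,"gripper":0},{"travel":[0,0,0],"yaw":0,"gripper":0}]'
python3 - <<'E'
from h import *
s=bot.sense();print(s['wrist_torque'],s['wrist_force'])
A=snap('scene','s7.png')[170:320,280:440]
b=snap('top','t7.png')[180:300,300:428]
cv2.imwrite('pics/c5.png',np.hstack([cv2.resize(A,(400,375)),cv2.resize(b,(400,375))]))
E
```

```text
clock: 11.82
tcp_pos: [534.5, -136.7, 112.5]
eef_rot: [0.114, -3.139, -0.001]
wrist_force: [-0.0, 0.1, -3.0]
width: 0.743
grasp_force: 30.0
clock: 12.58
tcp_pos: [535.0, -139.3, 112.1]
eef_rot: [-0.11, 3.139, -0.0]
wrist_force: [0.2, 0.0, -2.2]
width: 0.744
grasp_force: 30.0
[0.02944864 0.01040957 0.02458775] [ 0.21123818  0.02363077 -2.17491718]
```

View pics/c5.png

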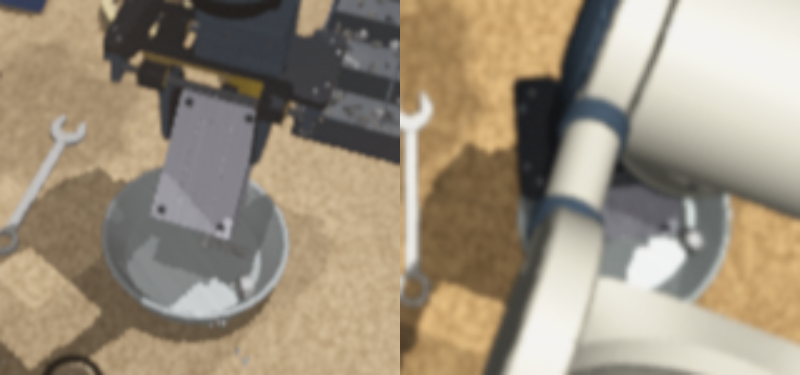

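```bash
python3 -m crank '[{"travel":[0,0,-25],"yaw":0,"gripper":0},{"travel":[0,0,-25],"yaw":0,"gripper":0},{"travel":[10,-30,0],"yaw":0,"gripper":0},{"travel":[12,-40,0],"yaw":0,"gripper":0},{"travel":[12,-40,0],"yaw":0,"gripper":0},{"travel":[12,-40,0],"yaw":0,"gripper":0},{"travel":[11,-28,10],"yaw":0,"gripper":0},{"travel":[0,0,30],"yaw":0,"gripper":0}]';  python3 -m crank '[{"travel":[0,0,30],"yaw":0,"gripper":0},{"travel":[0,0,7],"yaw":0,"gripper":0},{"travel":[-4,0,8],"yaw":0,"gripper":0},{"travel":[-8,0,4],"yaw":0,"gripper":0},{"travel":[-8,0,4],"yaw":0,"gripper":0}]';python3 - <<'E'
from h import *
a=cv2.imread('pics/s5b.png');cal=None
print("nut approx",onplane("scene",(225.2,231.2),20).round(1))
d=onplane("scene",(225.2,231.2),20)[:2]-[523,172.2];t=np.radians(4.2);print(d@[np.cos(t),np.sin(t)],d@[-np.sin(t),np.cos(t)])
print("new in dish",onplane("scene",(280+248/2.5,170+280/2.5),12).round(1))
E
```

```text
clock: 13.68
tcp_pos: [490.9, -323.5, 122.6]
eef_rot: [-0.107, 3.137, -0.004]
wrist_force: [0.5, 1.0, -4.8]
width: 0.749
grasp_force: 30.0
clock: 14.3
tcp_pos: [511.4, -319.5, 69.5]
eef_rot: [-0.111, 3.139, -0.001]
wrist_force: [-3.3, 0.5, 2.6]
width: 0.747
grasp_force: 30.0
nut approx [454.9 174.8  20. ]
-67.74063613180726 7.557302340775545
new in dish [ 478.6 -199.4   12. ]
```

```bash
python3 -m crank '[{"travel":[-9,0,6],"yaw":0,"gripper":0},{"travel":[-10,0,7],"yaw":0,"gripper":0},{"travel":[-9,0,8],"yaw":0,"gripper":0},{"travel":[-8,0,10],"yaw":0,"gripper":0},{"travel":[-6,0,9],"yaw":0,"gripper":0},{"travel":[-4,0,7],"yaw":0,"gripper":0},{"travel":[0,0,0],"yaw":0,"gripper":0}]'
```

```text
clock: 15.18
tcp_pos: [556.7, -316.2, 21.3]
eef_rot: [-0.11, 3.14, 0.0]
wrist_force: [-0.4, 0.5, -2.2]
width: 0.747
grasp_force: 30.0
```

```bash
python3 -m crank '[{"travel":[0,0,2],"yaw":0,"gripper":0},{"travel":[0,0,2],"yaw":0,"gripper":0},{"travel":[0,0,0],"yaw":0,"gripper":0}]'; python3 -m crank '[{"travel":[0,0,0],"yaw":0,"gripper":1},{"travel":[0,0,0],"yaw":0,"gripper":1},{"travel":[0,0,-40],"yaw":0,"gripper":1},{"travel":[0,0,-60],"yaw":0,"gripper":1},{"travel":[0,0,-60],"yaw":0,"gripper":1},{"travel":[0,0,-20],"yaw":0,"gripper":1},{"travel":[0,0,0],"yaw":0,"gripper":1}]'
python3 - <<'E'
from h import *
P=wpose();np.save('w8.npy',P);im=snap('wrist','w8.png')
h=cv2.cvtColor(im,cv2.COLOR_BGR2HSV);m=((h[...,1]<45)&(h[...,2]>90)).astype(np.uint8)*255
m=cv2.morphologyEx(m,2,np.ones((3,3)))
for c in cv2.findContours(m,0,2)[0]:
    if cv2.contourArea(c)>1500: 
        r=cv2.minAreaRect(c);b=cv2.boxPoints(r)
        print(cv2.contourArea(c),np.round(r[0]),np.round(r[1]),r[2],[onplane("wrist",p,50,P).round(1)[:2].tolist() for p in b],onplane("wrist",r[0],50,P).round(1))
E
```

```text
clock: 15.55
tcp_pos: [557.2, -316.2, 20.2]
eef_rot: [-0.11, 3.138, -0.001]
wrist_force: [-6.9, 8.3, 39.2]
width: 0.743
grasp_force: 30.0
clock: 16.42
tcp_pos: [557.2, -316.7, 199.2]
eef_rot: [-0.11, 3.137, -0.003]
wrist_force: [0.4, 0.5, 0.4]
width: 1.0
grasp_force: 0.0
6519.5 [318. 148.] [104.  66.] 90.0 [[467.8, -356.0], [463.0, -289.2], [572.4, -278.1], [577.6, -351.4]] [ 517.7 -318.8   50. ]
2658.5 [114. 151.] [138.  23.] 83.44306182861328 [[469.2, -547.5], [465.1, -524.8], [611.1, -522.5], [616.1, -548.2]] [ 535.9 -535.7   50. ]
3139.0 [147. 140.] [117.  35.] 84.80557250976562 [[467.3, -517.5], [461.8, -482.3], [583.6, -479.0], [590.0, -517.9]] [ 522.5 -499.2   50. ]
1631.5 [597. 146.] [ 29. 147.] 17.209558486938477 [[569.3, -41.1], [422.6, -40.3], [428.3, -10.6], [577.0, -7.5]] [494.7 -25.   50. ]
3150.5 [ 18. 164.] [175.  37.] 90.0 [[469.1, -641.2], [466.5, -604.2], [660.6, -638.4], [663.7, -681.7]] [ 557.3 -639.9   50. ]
7855.5 [ 62. 150.] [177.  58.] 83.774169921875 [[457.1, -615.7], [447.3, -558.0], [634.6, -561.8], [647.3, -629.4]] [ 539.2 -590.8   50. ]
17862.0 [481. 123.] [141. 162.] 33.690067291259766 [[516.8, -255.8], [383.7, -186.5], [445.1, -53.3], [595.9, -110.6]] [ 480.1 -152.    50. ]
2907.0 [150.  40.] [83. 45.] 86.3086166381836 [[392.9, -509.4], [387.5, -467.3], [460.3, -466.3], [466.2, -511.3]] [ 425.5 -488.5   50. ]
2038.5 [104.  37.] [77. 33.] 84.64418029785156 [[395.6, -548.4], [390.9, -517.4], [457.8, -517.4], [463.0, -550.4]] [ 425.8 -533.3   50. ]
3079.5 [50. 26.] [57. 73.] 85.8150863647461 [[400.4, -616.0], [391.2, -547.4], [440.6, -550.0], [450.5, -621.9]] [ 420.1 -583.7   50. ]
```

```bash
python3 -m crank '[{"travel":[4,55,0],"yaw":0,"gripper":1},{"travel":[4,55,0],"yaw":0,"gripper":1},{"travel":[4,55,0],"yaw":0,"gripper":1}]'; python3 -c "
from h import *
P=wpose();np.save('w9.npy',P);snap('wrist','w9.png')"
python3 -m crank '[{"travel":[4,55,0],"yaw":0,"gripper":1},{"travel":[4,55,0],"yaw":0,"gripper":1},{"travel":[4,55,0],"yaw":0,"gripper":1},{"travel":[4,55,0],"yaw":0,"gripper":1},{"travel":[4,55,0],"yaw":0,"gripper":1},{"travel":[4,53,0],"yaw":0,"gripper":1},{"travel":[0,0,0],"yaw":0,"gripper":1}]'
python3 - <<'E'
from h import *
P=wpose();np.save('w10.npy',P);im=snap('wrist','w10.png');im9=cv2.imread('pics/w9.png')
K=np.array(optics.get_calibration("wrist")["K"])
def proj(X,P): 
    c=np.linalg.inv(P)@np.append(X,1);u=K@c[:3];return u[:2]/u[2]
u=proj([455,175,20],P);v=proj([485,-144,10],np.load('w9.npy'));print(u,v)
def crop(im,u,r): x,y=[int(max(r,round(k))) for k in u];x=min(x,640-r);y=min(y,400-r);print(x-r,y-r);return cv2.resize(im[y-r:y+r,x-r:x+r],(400,400),interpolation=cv2.INTER_CUBIC)
cv2.imwrite('pics/c6.png',np.hstack([crop(im,u,50),crop(im9,v,80)]))
E
```

```text
clock: 16.85
tcp_pos: [531.6, -150.7, 195.9]
eef_rot: [0.11, -3.137, -0.002]
wrist_force: [1.3, 1.0, 0.2]
width: 1.0
grasp_force: 0.0
clock: 17.77
tcp_pos: [484.3, 175.8, 196.2]
eef_rot: [0.117, -3.137, -0.0]
wrist_force: [-0.3, -1.2, 1.2]
width: 1.001
grasp_force: 0.0
[318.29338789 155.095341  ] [325.35504888 139.80017514]
268 105
245 60
```

View pics/c6.png

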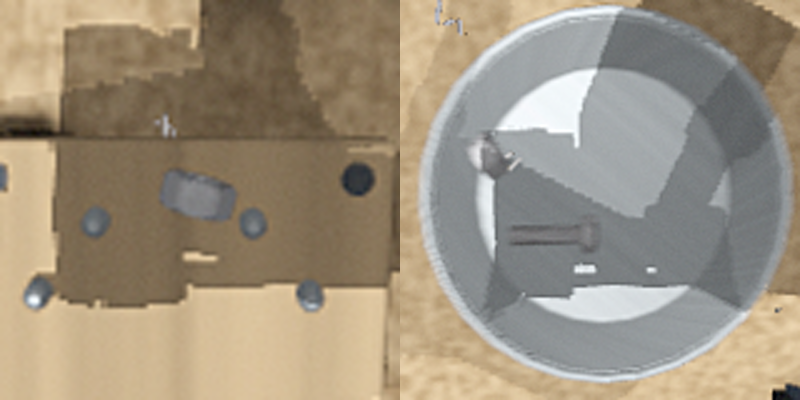

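Run:
```python
from h import *
P=np.load('w10.npy')
f=lambda x,y,z:onplane("wrist",(268+x/4,105+y/4),z,P)
a=f(95,220,26);b=f(252,221,26);print("dowels",a.round(1),b.round(1),np.linalg.norm(a-b),"mid",((a+b)/2).round(1))
v=a-b;print(np.degrees(np.arctan2(v[1],v[0])))
for z in(22,31):print("nut",z,f(198,195,z).round(1),[f(*p,z).round(1)[:2].tolist() for p in((165,170),(235,188),(230,218),(163,200))])
print("side dowels",f(38,290,26).round(1),f(310,294,26).round(1))
s=bot.sense();print(s['q'],s['tcp_pos'],yawdeg())
```

```text
dowels [462.1 145.1  26. ] [459.  189.9  26. ] 44.91060041548717 mid [460.6 167.5  26. ]
-86.05634605003378
nut 22 [453.3 173.9  22. ] [[446.9, 164.0], [450.5, 184.4], [459.2, 183.7], [455.5, 164.0]]
nut 31 [452.2 173.9  31. ] [[445.9, 164.2], [449.4, 184.0], [457.9, 183.3], [454.3, 164.2]]
side dowels [483.7 129.6  26. ] [479.  208.5  26. ]
[ 2.28942536e-01  3.61242687e-01  1.63448356e+00 -1.44364217e-05
  1.14852184e+00 -1.41520766e+00] [484.72967435 174.14772842 196.33433826] (np.float64(-175.79682466491542), np.float64(94.20323908848034))
```

```bash
python3 -m crank '[{"travel":[0,0,0],"yaw":10,"gripper":0.6},{"travel":[0,0,0],"yaw":10,"gripper":0.6},{"travel":[0,0,0],"yaw":10,"gripper":0.6},{"travel":[0,0,0],"yaw":10,"gripper":0.6},{"travel":[0,0,0],"yaw":10,"gripper":0.6},{"travel":[0,0,0],"yaw":10,"gripper":0.6},{"travel":[0,0,0],"yaw":10,"gripper":0.6},{"travel":[0,0,0],"yaw":10,"gripper":0.6}]'; python3 -m crank '[{"travel":[0,0,0],"yaw":10,"gripper":0.6},{"travel":[-2,-18,40],"yaw":0,"gripper":0.6},{"travel":[-1,-14,50],"yaw":0,"gripper":0.6},{"travel":[0,0,40],"yaw":0,"gripper":0.6},{"travel":[0,0,0],"yaw":0,"gripper":0.6}]'
python3 - <<'E'
from h import *
s=bot.sense();print(yawdeg(),s['tcp_pos'],totool(np.array([452.5,168.5,16])-s['tcp_pos']))
E
```

```text
clock: 18.82
tcp_pos: [485.6, 171.6, 196.8]
eef_rot: [-1.942, -2.468, 0.003]
wrist_force: [0.3, 0.6, 0.9]
width: 0.599
grasp_force: 0.0
clock: 19.45
tcp_pos: [452.1, 166.3, 65.5]
eef_rot: [-2.141, -2.294, 0.008]
wrist_force: [0.5, 0.4, 0.5]
width: 0.598
grasp_force: 0.0
(np.float64(93.96507988069975), np.float64(3.9646888439915324)) [452.14446305 166.27031956  65.49711697] [ 2.25452537  0.81413425 49.49057254]
```

```bash
python3 -m crank '[{"travel":[1,0,20],"yaw":0,"gripper":0.6},{"travel":[0,0,15],"yaw":0,"gripper":0.6},{"travel":[0,0,0],"yaw":0,"gripper":0.6}]'
python3 - <<'E'
from h import *
s=bot.sense();print(s['tcp_pos'],totool(np.array([452.5,168.5,16])-s['tcp_pos']))
E
```

```text
clock: 19.82
tcp_pos: [454.4, 168.3, 33.4]
eef_rot: [-2.142, -2.297, 0.001]
wrist_force: [0.4, -1.1, -0.6]
width: 0.603
grasp_force: 0.0
[454.38166957 168.28033447  33.3846505 ] [ 0.35236935 -1.85455297 17.38538108]
```

```bash
python3 -m crank '[{"travel":[0,-1,10],"yaw":0,"gripper":0.6},{"travel":[0,0,7],"yaw":0,"gripper":0.6},{"travel":[0,0,0],"yaw":0,"gripper":0},{"travel":[0,0,0],"yaw":0,"gripper":0},{"travel":[0,0,0],"yaw":0,"gripper":0},{"travel":[0,0,0],"yaw":0,"gripper":0}]'
```

```text
clock: 20.58
tcp_pos: [453.2, 168.7, 16.1]
eef_rot: [2.142, 2.298, 0.0]
wrist_force: [0.8, 0.2, 0.1]
width: 0.194
grasp_force: 0.0
```

```bash
python3 -m crank '[{"travel":[0,0,0],"yaw":0,"gripper":0},{"travel":[0,0,0],"yaw":0,"gripper":0}]'
```

```text
clock: 20.82
tcp_pos: [453.7, 168.6, 16.1]
eef_rot: [2.141, 2.298, 0.001]
wrist_force: [3.4, -3.9, -0.1]
width: 0.106
grasp_force: 30.9
```

```bash
python3 -m crank '[{"travel":[0,0,-40],"yaw":0,"gripper":0},{"travel":[0,0,-50],"yaw":0,"gripper":0},{"travel":[-42,1,-10],"yaw":0,"gripper":0},{"travel":[-55,1,0],"yaw":0,"gripper":0},{"travel":[-55,1,0],"yaw":0,"gripper":0},{"travel":[-55,1,0],"yaw":0,"gripper":0},{"travel":[-50,0,0],"yaw":0,"gripper":0},{"travel":[-35,0,0],"yaw":0,"gripper":0}]'; python3 -m crank '[{"travel":[0,0,40],"yaw":0,"gripper":0},{"travel":[0,0,30],"yaw":0,"gripper":0},{"travel":[0,0,0],"yaw":0,"gripper":0}]'; python3 -c "
from h import *
s=bot.sense();print(totool(np.array([478,-122,25])-s['tcp_pos']))"
```

```text
clock: 21.82
tcp_pos: [477.4, -124.3, 115.9]
eef_rot: [-2.143, -2.297, -0.0]
wrist_force: [0.7, 0.8, -0.2]
width: 0.105
grasp_force: 30.0
clock: 22.2
tcp_pos: [476.2, -121.8, 44.5]
eef_rot: [-2.139, -2.295, 0.002]
wrist_force: [0.5, 0.6, -0.5]
width: 0.102
grasp_force: 30.0
[-0.38896387  1.88682415 19.51826245]
```

```bash
python3 -m crank '[{"travel":[0,2,12],"yaw":0,"gripper":0},{"travel":[0,0,7],"yaw":0,"gripper":0},{"travel":[0,0,0],"yaw":0,"gripper":0.25},{"travel":[0,0,0],"yaw":0,"gripper":0.25},{"travel":[0,0,-30],"yaw":0,"gripper":0.3},{"travel":[0,0,-60],"yaw":0,"gripper":1},{"travel":[0,0,-60],"yaw":0,"gripper":1},{"travel":[0,0,-20],"yaw":-10,"gripper":1}]'; python3 -m crank '[{"travel":[0,0,0],"yaw":-10,"gripper":1},{"travel":[0,0,0],"yaw":-10,"gripper":1},{"travel":[0,0,0],"yaw":-10,"gripper":1},{"travel":[0,0,0],"yaw":-10,"gripper":1},{"travel":[0,0,0],"yaw":-10,"gripper":1},{"travel":[0,0,0],"yaw":-10,"gripper":1},{"travel":[0,0,0],"yaw":-10,"gripper":1},{"travel":[0,0,0],"yaw":-10,"gripper":1}]'
python3 - <<'E'
from h import *
P=wpose();np.save('w11.npy',P);im=snap('wrist','w11.png')
K=np.array(optics.get_calibration("wrist")["K"])
P9=np.load('w9.npy');o=cv2.imread('pics/w9.png')
# warp both onto dish-floor plane z=8, 1px=1mm; report changed blobs
def rect(im,P):
    g=[(425,-204),(545,-204),(545,-84),(425,-84)];src=[]
    for x,y in g:
        c=np.linalg.inv(P)@np.array([x,y,8,1]);u=K@c[:3];src.append(u[:2]/u[2])
    H=cv2.getPerspectiveTransform(np.float32(src),np.float32([(0,0),(0,360),(360,360),(360,0)][0:1]+[(0,360),(360,360),(360,0)]));return cv2.warpPerspective(im,H,(360,360))
a,b=rect(o,P9),rect(im,P);cv2.imwrite('pics/d.png',np.hstack([a,b]))
# edge-rich blobs on dish floor (rows=x, cols=y), 3px=1mm
for n,q in(("before",a),("after",b)):
    e=cv2.morphologyEx(cv2.GaussianBlur(cv2.cvtColor(q,cv2.COLOR_BGR2GRAY),(5,5),0),cv2.MORPH_BLACKHAT,np.ones((75,75)))
    m=((e>28)*255).astype(np.uint8);m[np.hypot(*(np.mgrid[:360,:360]-180))>160]=0
    for c in cv2.findContours(m,0,2)[0]:
        if cv2.contourArea(c)>250: r=cv2.minAreaRect(c);print(n,"x",425+r[0][1]/3,"y",-204+r[0][0]/3,np.round(np.array(r[1])/3))
print(yawdeg())
E
```

```text
clock: 23.2
tcp_pos: [480.9, -122.6, 200.9]
eef_rot: [1.927, 2.475, 0.003]
wrist_force: [0.3, -0.7, -1.3]
width: 0.598
grasp_force: 0.0
clock: 24.2
tcp_pos: [479.5, -122.1, 197.3]
eef_rot: [-0.12, 3.139, -0.0]
wrist_force: [-0.1, 0.9, -0.4]
width: 1.003
grasp_force: 0.0
before x 517.9001057942709 y -131.22134399414062 [17. 49.]
before x 506.98736063639325 y -171.5149383544922 [ 2. 28.]
before x 470.9213053385417 y -104.46458943684895 [19. 25.]
before x 474.9034423828125 y -191.64583841959634 [24. 28.]
after x 505.2815348307292 y -166.304931640625 [21. 47.]
after x 481.6666666666667 y -141.0 [ 3. 15.]
after x 478.6847737630208 y -110.42539469401042 [34. 23.]
after x 473.10434977213544 y -191.77744674682617 [11. 19.]
(np.float64(-175.08775955159803), np.float64(94.91223509425889))
```

```bash
python3 -m crank '[{"travel":[-6,-40,0],"yaw":0,"gripper":1},{"travel":[-7,-55,0],"yaw":0,"gripper":1},{"travel":[-7,-55,0],"yaw":0,"gripper":1},{"travel":[-6,-49,0],"yaw":0,"gripper":1},{"travel":[0,0,0],"yaw":0,"gripper":1}]'
python3 - <<'E'
from h import *
P=wpose();np.save('w12.npy',P);im=snap('wrist','w12.png');print(yawdeg())
s=bot.sense()
for nm,P,im in(("now",P,im),("seat",np.load('w1.npy'),cv2.imread('pics/w1.png'))):
    h=cv2.cvtColor(im,cv2.COLOR_BGR2HSV);m=((h[...,1]<45)&(h[...,2]>90)).astype(np.uint8)*255
    m=cv2.morphologyEx(cv2.morphologyEx(m,2,np.ones((3,3))),3,np.ones((5,5)))
    for c in cv2.findContours(m,0,2)[0]:
        r=cv2.minAreaRect(c)
        if 4000<cv2.contourArea(c)<9000 and abs(r[0][0]-317)<40:
            b=cv2.boxPoints(cv2.minAreaRect(c));Q=np.array([onplane("wrist",p,50 if nm=="now" else 62,P) for p in b])
            print(nm,Q.mean(0).round(1),np.round([np.linalg.norm(Q[i]-Q[i-1]) for i in range(4)]),r)
print(s['tcp_pos'],totool(np.array([519.5,-318.6,12])-s['tcp_pos']))
E
```

```text
clock: 24.88
tcp_pos: [519.8, -322.1, 196.9]
eef_rot: [-0.102, 3.139, -0.002]
wrist_force: [0.1, 1.2, -0.2]
width: 1.002
grasp_force: 0.0
(np.float64(-176.22119084815859), np.float64(93.77880903172101))
now [ 519.3 -318.5   50. ] [113.  68. 113.  74.] ((320.5, 182.5), (101.0, 65.0), 90.0)
now [ 352.5 -324.4   50. ] [ 20. 238.  20. 242.] ((326.5, 12.0), (24.0, 255.0), 90.0)
seat [518.8 171.4  62. ] [119.  75. 119.  83.] ((316.5, 162.5), (109.0, 73.0), 90.0)
[ 519.35229546 -320.07077617  196.75056384] [ -0.25108515   1.44727476 184.75063786]
```

```bash
python3 -m crank '[{"travel":[0,2,45],"yaw":0,"gripper":1},{"travel":[0,0,60],"yaw":0,"gripper":1},{"travel":[0,0,50],"yaw":0,"gripper":1},{"travel":[0,0,24],"yaw":0,"gripper":1},{"travel":[0,0,5],"yaw":0,"gripper":1},{"travel":[0,0,0],"yaw":0,"gripper":0},{"travel":[0,0,0],"yaw":0,"gripper":0},{"travel":[0,0,0],"yaw":0,"gripper":0}]';python3 -m crank '[{"travel":[0,0,-20],"yaw":0,"gripper":0},{"travel":[0,0,-40],"yaw":0,"gripper":0},{"travel":[0,0,-40],"yaw":0,"gripper":0},{"travel":[0,0,-20],"yaw":0,"gripper":0}]'
```

```text
clock: 25.92
tcp_pos: [520.2, -317.4, 14.3]
eef_rot: [-0.11, 3.138, -0.003]
wrist_force: [-0.0, -1.4, 8.7]
width: 0.744
grasp_force: 30.0
clock: 26.42
tcp_pos: [519.9, -317.3, 135.6]
eef_rot: [-0.11, 3.137, -0.003]
wrist_force: [-0.2, -0.6, -3.7]
width: 0.744
grasp_force: 30.0
```

```bash
python3 -m crank '[{"travel":[-2,25,0],"yaw":0,"gripper":0},{"travel":[-4,45,0],"yaw":0,"gripper":0},{"travel":[-4,55,0],"yaw":0,"gripper":0},{"travel":[-4,55,0],"yaw":0,"gripper":0},{"travel":[-4,55,0],"yaw":0,"gripper":0},{"travel":[-4,55,0],"yaw":0,"gripper":0},{"travel":[-4,55,0],"yaw":0,"gripper":0},{"travel":[-4,55,0],"yaw":0,"gripper":0}]';python3 -m crank '[{"travel":[-4,45,0],"yaw":0,"gripper":0},{"travel":[-2,30,0],"yaw":0,"gripper":0},{"travel":[-1,13,30],"yaw":0,"gripper":0},{"travel":[0,0,20],"yaw":0,"gripper":0},{"travel":[0,0,0],"yaw":0,"gripper":0},{"travel":[0,0,0],"yaw":0,"gripper":0}]'
python3 - <<'E'
from h import *
P=wpose();np.save('w13.npy',P);im=snap('wrist','w13.png');s=bot.sense();print(yawdeg(),s['tcp_pos'])
K=np.array(optics.get_calibration("wrist")["K"])
def proj(X): 
    c=np.linalg.inv(P)@np.append(X,1);u=K@c[:3];return (u[:2]/u[2]).round(1)
a=np.radians(4.0)
for n,x,y,z in(("dowel+",-61.5,23,26),("dowel-",-61.5,-23,26),("corner+",-85,65,12),("corner-",-85,-65,12)):
    print(n,proj([522.3+x*np.cos(a)-y*np.sin(a),172+x*np.sin(a)+y*np.cos(a),z]))
g=cv2.cvtColor(im,cv2.COLOR_BGR2HSV)
# lid rect of held housing
m=((g[...,1]<45)&(g[...,2]>60)).astype(np.uint8)*255
m=cv2.morphologyEx(cv2.morphologyEx(m,2,np.ones((5,5))),3,np.ones((5,5)))
zl=s['tcp_pos'][2]-13.5+50
for c in cv2.findContours(m,0,2)[0]:
    r=cv2.minAreaRect(c)
    if cv2.contourArea(c)>4000 and abs(r[0][0]-317)<60:
        Q=np.array([onplane("wrist",p,zl,P) for p in cv2.boxPoints(r)]);print(cv2.contourArea(c),r,Q.round(1).tolist())
E
```

```text
clock: 27.42
tcp_pos: [519.9, 86.6, 132.6]
eef_rot: [0.111, -3.139, -0.0]
wrist_force: [1.0, -0.7, -2.8]
width: 0.741
grasp_force: 30.0
clock: 28.18
tcp_pos: [521.8, 172.7, 83.5]
eef_rot: [-0.111, 3.139, 0.0]
wrist_force: [0.7, 0.5, -2.4]
width: 0.741
grasp_force: 30.0
(np.float64(-175.97665815231284), np.float64(94.02335111090392)) [522.16111419 172.61843923  83.69910004]
dowel+ [346.9 132.6]
dowel- [285.4 132.5]
corner+ [400.4 100.6]
corner- [232.  100.3]
26057.5 ((317.0, 232.0), (168.0, 260.0), 90.0) [[466.4, 110.8, 120.2], [458.2, 226.3, 120.2], [544.3, 242.4, 120.2], [554.0, 107.0, 120.2]]
```

Run:
```python
from h import *
im=cv2.imread('pics/w13.png');P=np.load('w13.npy')
g=cv2.cvtColor(im,cv2.COLOR_BGR2HSV)
for c in (300,335): print(c,[(r,int(g[r,c,1]),int(g[r,c,2])) for r in range(132,164,2)])
m=((g[...,1]<80)).astype(np.uint8)[118:152,225:410]
n,l,st,ce=cv2.connectedComponentsWithStats(m)
for i in range(1,n):
    if st[i][4]>8: u=ce[i]+[225,118];print(st[i],u.round(1),onplane("wrist",u,24,P).round(1))
for r in range(150,190,8):
    row=g[r,:,1]; xs=np.where(row[240:400]<60)[0]; print(r,xs.min()+240,xs.max()+240)
```

```text
300 [(132, 86, 136), (134, 87, 138), (136, 83, 139), (138, 89, 138), (140, 84, 139), (142, 89, 138), (144, 91, 138), (146, 95, 140), (148, 21, 148), (150, 27, 76), (152, 16, 129), (154, 16, 129), (156, 18, 70), (158, 21, 136), (160, 13, 155), (162, 13, 158)]
335 [(132, 90, 144), (134, 81, 145), (136, 87, 144), (138, 80, 144), (140, 87, 143), (142, 87, 144), (144, 87, 143), (146, 90, 145), (148, 17, 148), (150, 22, 80), (152, 17, 123), (154, 18, 129), (156, 33, 69), (158, 17, 134), (160, 15, 151), (162, 17, 163)]
[   0    0   68   34 1260] [253.4 129. ] [461.8 120.5  24. ]
[154   0  18  34 305] [388.2 132.8] [457.4 221.9  24. ]
[96  2  9  8 15] [324.7 123.4] [453.9 173.6  24. ]
[115  10  12  12 109] [345.3 133.3] [460.  189.7  24. ]
[ 30  29 126   5 519] [318.2 149.3] [473.5 170.1  24. ]
150 257 377
158 244 390
166 243 391
174 244 391
182 245 390
```

Run:
```python
from h import *
P=np.load('w13.npy');a=np.radians(4);d=lambda p:((p[:2]-[522.3,172])@[np.cos(a),np.sin(a)],(p[:2]-[522.3,172])@[-np.sin(a),np.cos(a)])
for r in (157,158):
    for z in(119,121): print(r,z,[np.round(d(onplane("wrist",(c,r),z,P)),1) for c in(244,390.5)])
for z in (69,71): print(z,[np.round(d(onplane("wrist",(c,147.3),z,P)),1) for c in(257,377.5)])
print(np.round(d(onplane("wrist",(345.3,133.3),24,P)),1))
```

```text
157 119 [array([-55.9, -32.3]), array([-56.,  34.])]
157 121 [array([-56.2, -31.8]), array([-56.2,  33.5])]
158 119 [array([-55.4, -32.3]), array([-55.5,  34.1])]
158 121 [array([-55.7, -31.8]), array([-55.8,  33.6])]
69 [array([-55. , -36.2]), array([-55.1,  37.9])]
71 [array([-55.2, -35.8]), array([-55.3,  37.5])]
[-60.9  22. ]
```

```bash
python3 -m crank '[{"travel":[-1,-1.5,15],"yaw":0,"gripper":0},{"travel":[0,0,18],"yaw":0,"gripper":0},{"travel":[0,0,7],"yaw":0,"gripper":0},{"travel":[0,0,5],"yaw":0,"gripper":0},{"travel":[0,0,4],"yaw":0,"gripper":0},{"travel":[0,0,0],"yaw":0,"gripper":0}]';python3 -m crank '[{"travel":[0,0,3],"yaw":0,"gripper":0},{"travel":[0,0,3],"yaw":0,"gripper":0},{"travel":[0,0,0],"yaw":0,"gripper":0}]'
```

```text
clock: 28.98
tcp_pos: [523.1, 171.1, 33.9]
eef_rot: [-0.111, 3.14, 0.0]
wrist_force: [-0.1, -0.0, -3.4]
width: 0.741
grasp_force: 30.0
clock: 29.35
tcp_pos: [522.9, 171.1, 27.7]
eef_rot: [0.111, -3.139, 0.0]
wrist_force: [-1.0, -0.1, -3.0]
width: 0.747
grasp_force: 30.0
```

No contact with the dowels so far; last few millimetres.

```bash
python3 -m crank '[{"travel":[0,0,1.5],"yaw":0,"gripper":0},{"travel":[0,0,1],"yaw":0,"gripper":0},{"travel":[0,0,0],"yaw":0,"gripper":0}]'
```

```text
clock: 29.72
tcp_pos: [523.1, 171.2, 26.2]
eef_rot: [-0.111, 3.139, 0.0]
wrist_force: [-4.9, 0.8, 14.9]
width: 0.74
grasp_force: 30.0
```

```bash
python3 -m crank '[{"travel":[0,0,0],"yaw":0,"gripper":1},{"travel":[0,0,0],"yaw":0,"gripper":1},{"travel":[0,0,0],"yaw":0,"gripper":1},{"travel":[0,0,-30],"yaw":0,"gripper":1},{"travel":[0,0,-50],"yaw":0,"gripper":1},{"travel":[0,0,-50],"yaw":0,"gripper":1},{"travel":[0,0,-50],"yaw":0,"gripper":1},{"travel":[0,0,0],"yaw":0,"gripper":1}]'
python3 - <<'E'
from h import *
P=wpose();np.save('w14.npy',P);im=snap('wrist','w14.png');sc=snap('scene','s14.png');o=cv2.imread('pics/scene0.png')
g=cv2.cvtColor(im,cv2.COLOR_BGR2HSV);m=((g[...,1]<45)&(g[...,2]>60)).astype(np.uint8)*255
m=cv2.morphologyEx(cv2.morphologyEx(m,2,np.ones((5,5))),3,np.ones((5,5)))
a=np.radians(4)
for c in cv2.findContours(m,0,2)[0]:
    r=cv2.minAreaRect(c)
    if cv2.contourArea(c)>3000 and abs(r[0][0]-317)<60:
        Q=np.array([onplane("wrist",p,62,P) for p in cv2.boxPoints(r)]);D=Q[:,:2]-[522.3,172];print(r,(D@np.array([[np.cos(a),-np.sin(a)],[np.sin(a),np.cos(a)]])).round(1).tolist())
# dish + bystanders unchanged in scene view?
d=cv2.absdiff(cv2.GaussianBlur(sc,(3,3),0),cv2.GaussianBlur(o,(3,3),0)).max(2);d=(d>45).astype(np.uint8)
n,l,st,ce=cv2.connectedComponentsWithStats(d)
for i in range(1,n):
    if st[i][4]>6: print(st[i],ce[i].round())
print(bot.sense()['tcp_pos'])
E
```

```text
clock: 30.72
tcp_pos: [525.0, 171.5, 209.1]
eef_rot: [-0.111, 3.133, 0.002]
wrist_force: [0.7, 0.9, 0.0]
width: 0.998
grasp_force: 0.0
((316.99993896484375, 275.9999694824219), (343.99993896484375, 21.999996185302734), -0.0) [[130.1, -207.6], [100.7, -203.0], [100.2, 202.2], [129.6, 206.8]]
((317.5, 175.5), (109.0, 71.0), 90.0) [[-64.0, -36.7], [-64.2, 36.3], [56.1, 40.4], [56.3, -40.4]]
[ 65   0  32  11 194] [79.  3.]
[ 75   0  42  36 824] [96. 18.]
[169   0   7   7  36] [172.   2.]
[211   0   6   9  31] [214.   4.]
[224   0  28  26 426] [240.  10.]
[120  30  48  19 230] [148.  42.]
[99 32  4  3  9] [101.  33.]
[ 175   68   96   97 4160] [224. 112.]
[  0 187   4   6  18] [  1. 190.]
[ 111  196  143  168 5261] [179. 273.]
[250 218   6   9  26] [253. 222.]
[  0 242   2   7  12] [  0. 245.]
[  0 251   6   9  38] [  2. 255.]
[154 251   5   7  18] [156. 254.]
[   0  260   25   84 1101] [  8. 305.]
[340 266   8   7  37] [343. 269.]
[374 283   4   7  16] [376. 286.]
[171 321  41  54 609] [194. 349.]
[  0 329  27  26 158] [ 10. 341.]
[ 60 329   3   3   7] [ 61. 330.]
[   0  339   61   61 1577] [ 28. 370.]
[  0 351  19  32 201] [  7. 365.]
[177 361   3   8  15] [178. 364.]
[214 369   9  17  71] [219. 376.]
[190 378  25  22 320] [202. 391.]
[173 382   7  18  76] [177. 393.]
[522.99490211 171.09611671 205.47595001]
```

```bash
python3 -c "
from plant import bot
print(bot.sign_off())"
```

```text
the job is handed in; nothing more can be done
None
```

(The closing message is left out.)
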